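Latch the catch tray and click out three tablets

TASK

Press the dispenser's catch tray in until its push-push latch holds it by itself, and check that it stays in when you let go. Then turn the winged paddle knob clockwise by exactly three clicks, one click at a time, so that three tablets drop into the tray; leave the tray latched and the things standing around undisturbed.

Things in the scene. Friction and masses are not known exactly. Their poses are not given: they have to be found in the camera images.
- dispenser: White tablet dispenser fixed to the worktop. Origin on the worktop under it; x runs from its front (robot side) to its back, y to the robot's left, z up; mm below are in this frame. Base 150 wide, x -120 to 105; cheeks 56 high, outer faces y = +-75, x -70 to 105, with a sliding catch tray between. In front, over the tray, a two-winged paddle knob on a shaft along x at y 0, z 125.
- chamber_top (a point): Top centre of the white metering chamber (x 11 to 39, y -52 to 36, up to z 158 mm). Behind it a grey housing: x 41 to 105, y -49 to 29, up to z 172 mm. Keep the hand clear of both.
- magazine_top (a point): Top of the clear upright magazine tube on the chamber (x 10 to 40, y -25 to 5 mm, up to z 276 mm), with the ball-shaped tablets one above another in it.
- paddle_hub (a point): Middle of the paddle knob on its axis, which lies along the dispenser's x (dispenser frame -60, 0, 125 mm); does not tell how the knob is turned. Hub 24 mm across, two opposite straight grey wings in one line, 90 mm tip to tip, 9 mm thick, 26 mm deep along the axis (x -73 to -47 mm); 12 mm shaft behind.
- paddle_front (a point): Front end of the hub, on the axis (x -74 mm). The knob clicks every 60 deg. Seen from the robot its wings rest level, or with the upper one 30 deg left of upright, or 30 deg right of upright; which of these three at the start is not reported: look or feel for it. Clockwise (top to the right, -y) drops one tablet a click; anticlockwise does not dispense.
- spout (a point): Mouth from which tablets drop, 60 mm above the worktop. A click needs up to 0.3 N m (about 8 to 12 N at a wing). Pushed 30 deg past its rest the wing springs on by itself to the next rest, 60 deg on, and a tablet drops into the tray within 0.5 s; let go sooner, it springs back. No end stop: pushed 90 deg past its first rest it would drop a second one.
- tray (a joint): How far the tray is in (m): 0 out, about 0.033 latched, 0.042 end stop. A spring (2.4 to 5 N) pushes it out. Push-push latch: press to within 1 mm of the end stop and let go: it comes back to 0.033 and stays; press to the stop and let go again: it comes right out. 8 to 15 N presses it home. Only latched does it lie under the spout.
- tray_front (a point): Centre of the outer face of the tray's front plate, 30 mm above the worktop; plate 136 mm wide, z 8 to 52 mm, facing -x of the dispenser; 174 mm in front of the dispenser's origin when out. Moves with the tray. Push it along +x of the dispenser.
- tray_floor (a point): Centre of the tray's inner floor, 17 mm above the worktop, with the dispenser's axes; moves with the tray. The tray inside measures 186 mm (x) by 118 mm (y), walls 25 mm high; the rear 50 mm of the floor rises as a ramp to 17 mm, down which the tablets roll to the front.
- tablet0_center (a point): Centre of tablet 1 counted from below: hard, smooth white ball 16 mm across, 10 g. In the rotor, about 141 mm above the worktop, next to drop.
- tablet1_center (a point): Centre of tablet 2 counted from below: hard, smooth white ball 16 mm across, 10 g. In the magazine; each moves down one place at every click.
- tablet2_center (a point): Centre of tablet 3 counted from below: hard, smooth white ball 16 mm across, 10 g. In the magazine; each moves down one place at every click.
- tablet3_center (a point): Centre of tablet 4 counted from below: hard, smooth white ball 16 mm across, 10 g. In the magazine; each moves down one place at every click.
- tablet4_center (a point): Centre of tablet 5 counted from below: hard, smooth white ball 16 mm across, 10 g. In the magazine; each moves down one place at every click.
- tablet5_center (a point): Centre of tablet 6 counted from below: hard, smooth white ball 16 mm across, 10 g. In the magazine; each moves down one place at every click.
- cup_white: Bystander: white waisted mixing cup, 42 mm across, 32 mm high; origin at the centre of its underside.
- nail_nippers: Bystander: steel nippers lying flat, 42x121x11 mm; origin at the centre of its underside.
- polish: Bystander: small pink bottle with a gold cap, 31 mm across, 79 mm high; origin at the centre of its underside.
- marker: Bystander: black and white pen lying flat, 17x135x16 mm; origin at the centre of its underside.
- nail_brush: Bystander: white brush lying bristles down, 36x98x32 mm; origin at the centre of its underside.

How it is judged:
By the outcome, as a careful person would: the job done as asked, in the order asked, and still so for the second after the job is handed in, with the robot touching nothing.
It also fails if it takes over 67 s, if anything falls off the work surface, if the arm or the gripper's body presses on something with over 40 N, if the wrist force passes 120 N, or if a joint passes its speed limit or range.

ROBOT

A 6-joint arm with a two-finger parallel gripper is mounted at the origin on a cart in front of the work surface, level with it; the furniture and walls round the work are solid. World frame = base frame: x ahead of the robot, y to its left, z up, the work surface at z = 0. Lengths are in mm, angles in rad, forces in N, time in s.
With the tool pointing down it reaches from about 325 to 900 mm from the base axis. Payload 6.1 kg.
Tool frame: the origin (TCP) lies at the very end of the fingers, on their centre line; the grasp point (between the pads) lies 19 mm behind it; z points along the fingers, x is the direction in which the jaws open and shut, and the axes are right-handed (so a half turn about z gives the same grasp; the last joint's range is limited). The gripper opens to 85 mm and grips with 20 to 120 N. Pads are 22 mm wide; open, the fingers measure 114 mm over their backs; the gripper's body (76 mm by 85 mm) begins 54 mm behind the grasp point. The pads swing forward as they close: fully open they stand 13 mm farther back than shut.
Start: joints at [1.156, 0.22, 1.526, -0, 1.395, -0.126], TCP at [178, 599.109, 194] pointing down, gripper open.
Joint ranges: [-2.98, 2.98], [-0.91, 2.08], [0.09, 2.57], [-1.24, 4.39], [0.2, 2.65], [-2.68, 2.68]. Speed limits (rad/s): [2.57, 2.57, 3.01, 3.14, 3.14, 3.14].

INTERFACE

Orientations are given as a unit quaternion [x, y, z, w].
In Python, from rig import arm, eyes, sign_off gives the robot as it stands. The module is installed in compiled form; this text tells all that it offers.
- The arm moves only by the tool drive_tool, never from a script. Its argument "series" is a list that holds one entry, the list of rows, each a list of 4 numbers: the shift along the world's x, y, z in cm, then the turn about the world's z in rad. A call has exactly 5 rows; each row shifts and turns the pose as measured when the row begins; what a row does not reach is not made up. A row lasts 1/12 s, in which the tool goes at most 41.7 mm and 7.16 degrees, less where a joint would pass 70% of its speed; a pose out of reach is approached as far as the arm can. A call is refused whole if a number of a shift passes 4.17 or a number of a turn 0.125, either way. A call with a gripper value outside its range is refused whole. "claw" is the finger opening in cm, from 0 to 8.54, set as the call begins (left out, the last holds). The fingers move at their own pace and stop on an object; "newtons" is the grip in N (left out, the last holds). Time passes only in rows, so rows that do not move let the fingers close, or fill a call up. It gives the time, the measured TCP pose, the force and the opening at its end, in the units of the state.
- arm.read_state(): the state, without advancing time (a new reading comes with each control period).
- eyes.get_image(name): name is "side" or "top" or "wrist"; returns the picture (400x640x3 uint8, red, green, blue); there is no depth.
- eyes.camera_params(name): a dict with "fx", "fy", "cx", "cy" (pixels), "dist_coeffs" ([k1, k2, p1, p2, k3] as OpenCV has them; the pictures are not rectified), "eye" and "orientation" of the camera in the world; the wrist camera has in their place "mount" (4x4, takes a point from camera to tool coordinates, whose origin is the TCP and whose axes are the tool frame's). Camera axes: x right, y down, z forward; pixel columns grow to the right and rows downward; lengths in mm; the calibration is good to about 2 mm. A picture is of the moment at which its call begins: read the wrist's pose just before it. camera_params takes no time and is no camera call.
- sign_off(): hands the job in, once; it reports no verdict.
The state is a dict: "t": time; "joint_positions": joint angles; "dq": joint speeds; "joint_torque": joint torques, N m; "eef_pos": TCP position; "eef_rot": TCP orientation; "wrist_force": force on the tool from outside, world axes, zero at the start; "wrist_torque": the same for the moment, N m; "gripper_width": opening from 0.0 (shut) to 1.0 (fully open).
Only numpy, scipy, OpenCV 4.12 (cv2) and the standard library are available. Lean on these libraries where they do the work, as an engineer would, in place of code of your own. Each camera call takes 0.05 s, during which the arm holds its last target.

## Working session

There is one attempt and no reset: what is moved stays moved. The work goes in short steps, Python scripts to look and compute and a tool call to move; the robot and the scene stay as the last step left them, time stands still between calls to the robot, and variables do not carry over. Pictures are saved under pics/ and viewed, and the job is handed in when it is done.

Besides the shell and the picture viewer there is one more tool, called by a JSON object that holds its "name" and its "arguments". drive_tool: Moves the arm, as the interface text tells. Its arguments: {"type":"object","properties":{"series":{"type":"array"},"claw":{"type":"number"},"newtons":{"type":"number"}},"required":["series"]}

```bash
mkdir -p pics
cat > h.py <<'E'
import numpy as np, cv2
from rig import arm, eyes, sign_off
from scipy.spatial.transform import Rotation as R
def snap(cam,name):
    im=eyes.get_image(cam); cv2.imwrite(f'pics/{name}.png',im[...,::-1]); return im
E
python3 - <<'E'
from h import *
s=arm.read_state(); print(s)
for c in('side','top','wrist'):
    print(c,eyes.camera_params(c)); snap(c,c+'0')
E
```

```text
{'t': 0.0, 'joint_positions': array([ 1.15589564e+00,  2.21248888e-01,  1.52761319e+00, -1.81854211e-05,
        1.39470350e+00, -1.26119520e-01]), 'dq': array([-6.96547984e-04, -1.66166614e-03,  5.95395653e-04, -9.47396950e-04,
        2.12431245e-05, -9.75815104e-04]), 'joint_torque': array([-1.46272439e-03, -4.96906042e+01, -3.89384186e+01, -4.04371085e-04,
        1.13240184e-02, -7.56172767e-06]), 'eef_pos': array([177.73457876, 598.48388897, 192.88411795]), 'eef_rot': array([ 8.01492281e-01,  5.98004307e-01, -8.54157007e-04,  4.93560592e-04]), 'wrist_force': array([ 0.15350577, -0.33099481, -0.23884345]), 'wrist_torque': array([-0.0540168 , -0.01249585,  0.02241179]), 'gripper_width': 1.002504681713465}
side {'fx': 370.1548711035556, 'fy': 370.1548711035556, 'cx': 326.1391885740441, 'cy': 202.18680684814044, 'dist_coeffs': array([0.02986612, 0.        , 0.        , 0.        , 0.        ]), 'eye': array([270.9167515 , 963.95471921, 810.04436231]), 'orientation': array([-0.11757435,  0.87427551, -0.46606535,  0.06783576])}
top {'fx': 392.0034327896381, 'fy': 392.0034327896381, 'cx': 321.00366184811065, 'cy': 197.9086365072205, 'dist_coeffs': array([0.00154393, 0.        , 0.        , 0.        , 0.        ]), 'eye': array([ 472.74577597,   52.60311022, 1194.78234753]), 'orientation': array([-0.70628141,  0.70724538, -0.02192567,  0.0221317 ])}
wrist {'fx': 337.3523060660762, 'fy': 337.3523060660762, 'cx': 313.541237505676, 'cy': 200.88848287839423, 'dist_coeffs': array([-0.04918303,  0.        ,  0.        ,  0.        ,  0.        ]), 'mount': array([[ 9.99999842e-01,  1.21164461e-04, -5.49428071e-04,
         3.38199265e-01],
       [ 6.03048362e-05,  9.47827990e-01,  3.18782210e-01,
        -8.16401648e+01],
       [ 5.59388379e-04, -3.18782192e-01,  9.47827833e-01,
        -1.79269936e+02],
       [ 0.00000000e+00,  0.00000000e+00,  0.00000000e+00,
         1.00000000e+00]])}
```

View pics/side0.png

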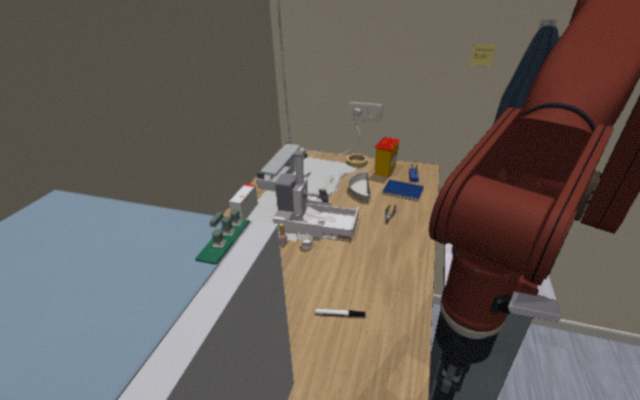

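View pics/top0.png

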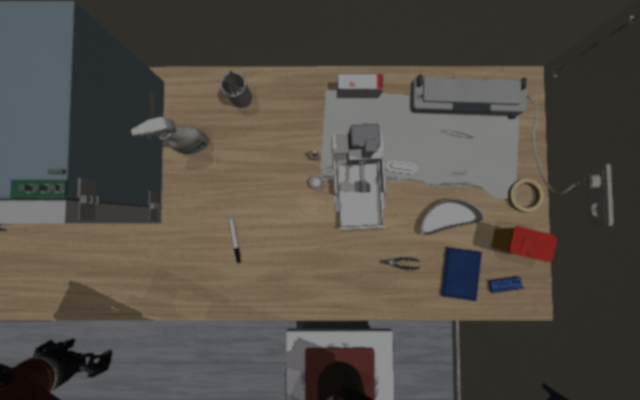

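View pics/wrist0.png

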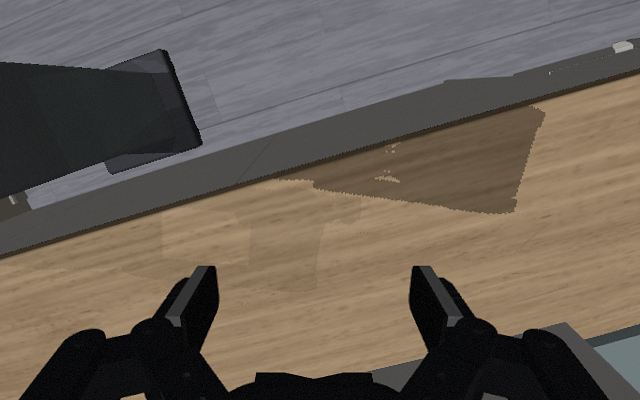

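Run:
```python
import cv2,numpy as np
a=cv2.imread('pics/top0.png')[100:250,280:430]; a=cv2.resize(a,None,fx=4,fy=4,interpolation=cv2.INTER_CUBIC)
cv2.imwrite('pics/top0z.png',np.clip(a*1.3,0,255).astype('uint8'))
a=cv2.imread('pics/side0.png')[140:260,230:380]; a=cv2.resize(a,None,fx=5,fy=5,interpolation=cv2.INTER_CUBIC)
cv2.imwrite('pics/side0z.png',np.clip(a*1.0,0,255).astype('uint8'))
```

```text
(no output)
```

View pics/top0z.png

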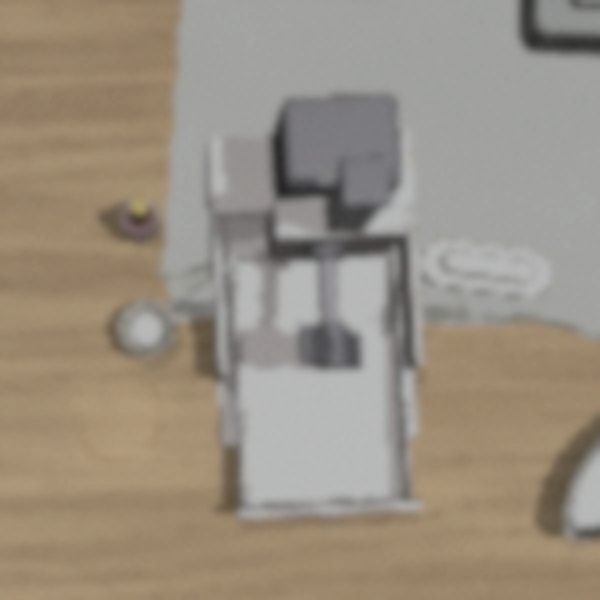

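View pics/side0z.png

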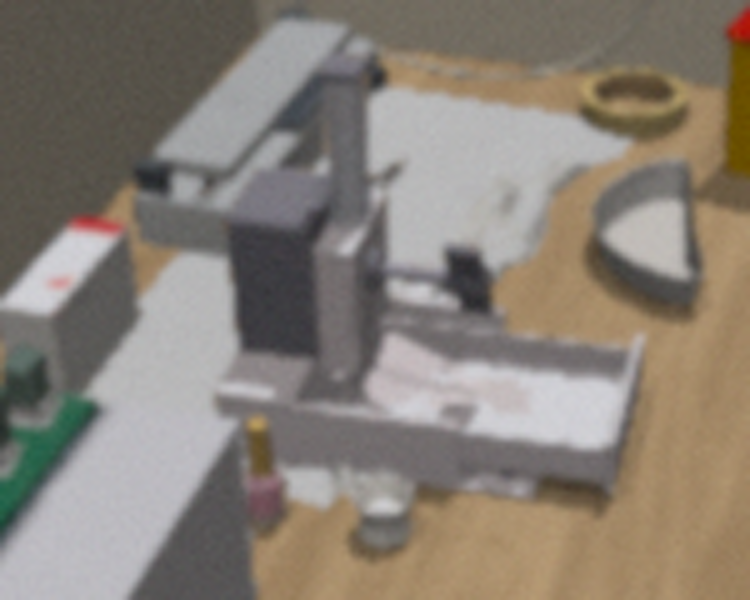

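```bash
cat >> h.py <<'E'
def ray(cam,uv,pose=None):
    p=eyes.camera_params(cam)
    K=np.array([[p['fx'],0,p['cx']],[0,p['fy'],p['cy']],[0,0,1]])
    n=cv2.undistortPoints(np.array(uv,float).reshape(-1,1,2),K,p['dist_coeffs']).reshape(-1,2)
    d=np.c_[n,np.ones(len(n))]
    if cam=='wrist':
        M=np.array(p['mount']); Rt=R.from_quat(pose['eef_rot']).as_matrix()
        return np.array(pose['eef_pos'])+Rt@M[:3,3], d@(Rt@M[:3,:3]).T
    Q=R.from_quat(p['orientation']).as_matrix()
    return p['eye'], d@Q.T
def onz(cam,uv,z,pose=None):
    e,d=ray(cam,uv,pose); return e+d*((z-e[2])/d[:,2])[:,None]
def proj(cam,X,pose=None):
    X=np.atleast_2d(X).astype(float); p=eyes.camera_params(cam)
    K=np.array([[p['fx'],0,p['cx']],[0,p['fy'],p['cy']],[0,0,1]])
    if cam=='wrist':
        M=np.array(p['mount']); Rt=R.from_quat(pose['eef_rot']).as_matrix()
        e=np.array(pose['eef_pos'])+Rt@M[:3,3]; Q=Rt@M[:3,:3]
    else: e=p['eye']; Q=R.from_quat(p['orientation']).as_matrix()
    return cv2.projectPoints((X-e)@Q,np.zeros(3),np.zeros(3),K,p['dist_coeffs'])[0].reshape(-1,2)
E
python3 - <<'E'
from h import *
f=lambda l:[(280+a/4,100+b/4) for a,b in l]
print('plate top z52',onz('top',f([(238,515),(422,507)]),52).round(1))
print('cheek L/R rear z56',onz('top',f([(210,140),(222,440),(424,360),(408,130)]),56).round(1))
print('magazine z276',onz('top',f([(342,155),(385,150),(388,200),(345,205)]),276).round(1))
print('hous z172',onz('top',f([(280,100),(395,95),(400,160),(276,188)]),172).round(1))
print('paddle z164',onz('top',f([(330,325)]),164).round(1), onz('top',f([(330,345)]),125).round(1))
print('cup',onz('top',f([(145,328)]),32),'nipper',onz('top',[(400,263)],5),'marker',onz('top',[(235,240)],8))
E
```

```text
plate top z52 [[ 454.2   -0.8   52. ]
 [ 459.8 -134.5   52. ]]
cheek L/R rear z56 [[ 729.1   18.8   56. ]
 [ 508.6   10.8   56. ]
 [ 566.6 -136.5   56. ]
 [ 736.3 -126.8   56. ]]
magazine z276 [[670.4 -52.8 276. ]
 [673.4 -78.3 276. ]
 [643.5 -79.8 276. ]
 [640.5 -54.4 276. ]]
hous z172 [[ 729.7  -24.1  172. ]
 [ 732.9 -100.1  172. ]
 [ 689.4 -103.   172. ]
 [ 670.9  -21.1  172. ]]
paddle z164 [[581.  -56.8 164. ]] [[571.3 -60.8 125. ]]
cup [[592.81315467  66.992504    32.        ]] nipper [[ 350.39602897 -184.56105574    5.        ]] marker [[420.08127439 312.21031071   8.        ]]
```

{"name": "drive_tool", "arguments": {"series": [[[1.3,-3.9,0.2,0.05],[1.3,-3.9,0.2,0.05],[1.3,-3.9,0.2,0.05],[1.3,-3.9,0.2,0.05],[1.3,-3.9,0.2,0.05]]], "claw": 0, "newtons": 40}}

```text
t: 0.57
eef_pos: [239.2, 402.1, 195.9]
eef_rot: [0.714, 0.7, -0.005, 0.001]
wrist_force: [1.4, 0.3, 0.7]
gripper_width: 0.301
```

{"name": "drive_tool", "arguments": {"series": [[[1.4,-3.8,0.2,0.02],[1.4,-3.8,0.2,0.02],[1.4,-3.8,0.2,0.01],[1.4,-3.8,0.2,0],[1.4,-3.8,0.2,0]]]}}

```text
t: 0.98
eef_pos: [307.3, 205.6, 204.4]
eef_rot: [0.693, 0.721, -0.006, 0.002]
wrist_force: [0.2, 0.3, -0.1]
gripper_width: -0.001
```

{"name": "drive_tool", "arguments": {"series": [[[1.4,-3.8,0.2,0],[1.4,-3.8,0.2,0],[1.4,-3.8,0.2,0],[1.4,-3.8,0.2,0],[1.4,-3.8,0.2,0]]]}}

```text
t: 1.4
eef_pos: [376.4, 8.9, 215.1]
eef_rot: [0.692, 0.722, -0.004, 0.004]
wrist_force: [0.4, 0.3, 0.9]
gripper_width: -0.004
```

{"name": "drive_tool", "arguments": {"series": [[[1.4,-3.0,0,0],[1.2,-3.0,0,0],[1.0,-2.0,0,0],[0,0,0,0],[0,0,0,0]]]}}

```text
t: 1.82
eef_pos: [413.9, -83.7, 215.3]
eef_rot: [0.696, 0.718, -0.004, 0.005]
wrist_force: [-1.0, 1.2, -0.4]
gripper_width: 0.0
```

Run:
```python
from h import *
s=arm.read_state(); print(s['eef_pos'],s['eef_rot'])
im=snap('wrist','w1')
def rz(a):return np.array([[np.cos(a),-np.sin(a),0],[np.sin(a),np.cos(a),0],[0,0,1]])
O=np.array([631,-59,0]);W=lambda p:O+rz(np.radians(2.5))@np.array(p,float)
b=im[...,::-1].copy()
for n,p in dict(pl=(-174,68,52),pr=(-174,-68,52),hub=(-74,0,125),cl=(-70,75,56),cr=(-70,-75,56),ml=(10,5,276),mr=(10,-25,276),chl=(11,36,158),chr=(11,-52,158)).items():
    u=proj('wrist',W(p),s)[0]; print(n,u.round(1)); cv2.circle(b,tuple(int(x) for x in u),3,(0,0,255),1)
cv2.imwrite('pics/w1a.png',b)
```

```text
[413.8536679  -83.72127508 215.31314236] [ 0.69620183  0.71781732 -0.00397141  0.00505231]
pl [393.1 209.2]
pr [267.3 210.2]
hub [332.2 331.4]
cl [393.9 293.7]
cr [266.1 294.3]
ml [346.6 579.7]
mr [302.1 579.4]
chl [369.6 423.9]
chr [279.9 423.8]
```

View pics/w1a.png

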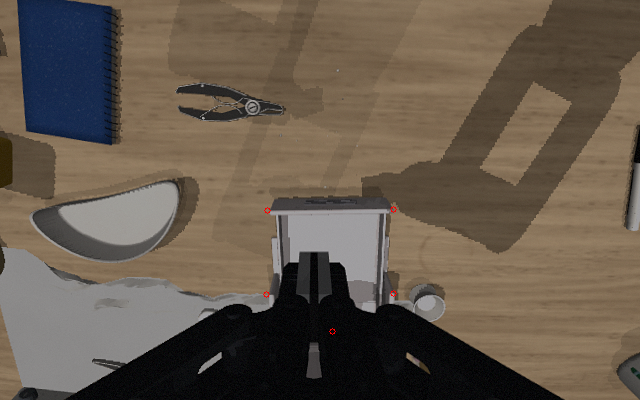

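Run:
```python
import cv2,numpy as np
a=cv2.imread('pics/w1.png')[185:310,240:440]; a=cv2.resize(a,None,fx=4,fy=4,interpolation=cv2.INTER_CUBIC)
cv2.imwrite('pics/w1z.png',a)
a=cv2.imread('pics/side0.png')[150:235,265:365]; a=cv2.resize(a,None,fx=7,fy=7,interpolation=cv2.INTER_CUBIC)
cv2.imwrite('pics/side0zz.png',a)
```

```text
(no output)
```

View pics/w1z.png

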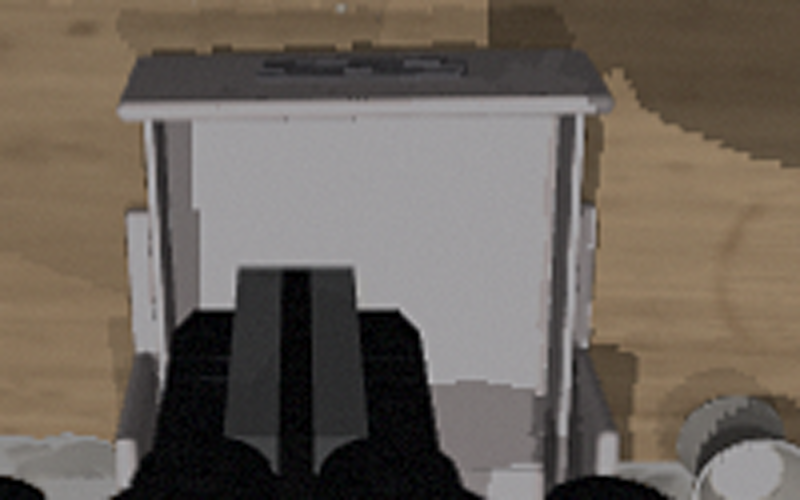

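View pics/side0zz.png

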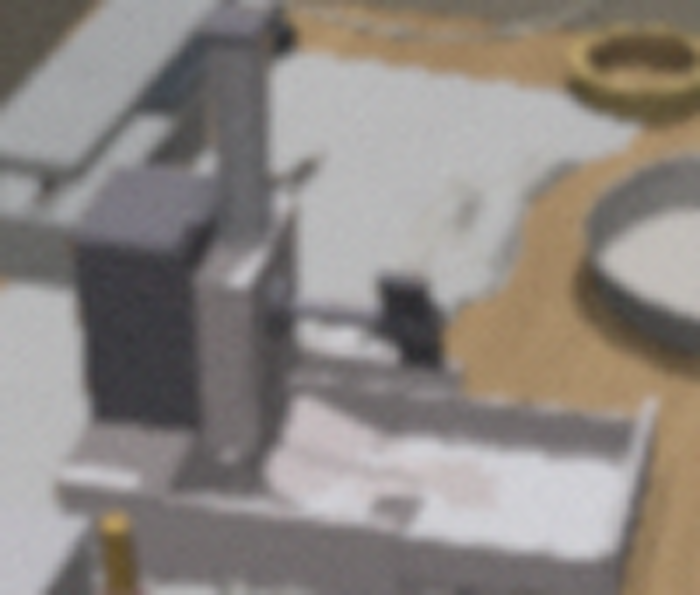

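```bash
cat >> h.py <<'E'
YAW=np.radians(2.5); O=np.array([631,-59,0.])
def rz(a):return np.array([[np.cos(a),-np.sin(a),0],[np.sin(a),np.cos(a),0],[0,0,1]])
W=lambda p:O+rz(YAW)@np.array(p,float)
D=lambda p:(np.atleast_2d(p)-O)@rz(YAW)
def onx(cam,uv,x,pose=None):
    e,d=ray(cam,uv,pose); e=D(e)[0]; d=d@rz(YAW); return e+d*((x-e[0])/d[:,0])[:,None]
E
python3 - <<'E'
from h import *
f=lambda l,o,k:[(o[0]+a/k,o[1]+b/k) for a,b in l]
s=arm.read_state()
print('plate',onz('wrist',f([(120,105),(613,103)],(240,185),4),52,s).round(1))
print('cheekfront',onz('wrist',f([(117,440),(617,433)],(240,185),4),56,s).round(1))
print('side corners of wing: ')
for x in (-73,-47): print(x,onx('side',f([(378,275),(428,280),(440,360),(402,362),(385,330)],(265,150),7),x).round(1))
print('top');print(onx('top',f([(330,325)],(280,100),4),-60).round(1), )
print(D(onz('top',f([(300,365),(362,367),(302,320),(355,330),(343,312),(310,335)],(280,100),4),164)).round(1))
E
```

```text
plate [[ 461.3 -131.4   52. ]
 [ 455.9    2.    52. ]]
cheekfront [[ 565.2 -133.    56. ]
 [ 557.1   13.5   56. ]]
side corners of wing: 
-73 [[-73.  115.7 219.2]
 [-73.   22.6 160. ]
 [-73.   -1.2  98.9]
 [-73.   75.9 148. ]
 [-73.  105.7 184.5]]
-47 [[ -47.    16.7  155.8]
 [ -47.   -86.4   90.2]
 [ -47.  -112.7   22.6]
 [ -47.   -27.4   76.9]
 [ -47.     5.7  117.4]]
top
[[-60.   15.6 265.2]]
[[-75.4  25.5 164. ]
 [-78.6 -15.3 164. ]
 [-45.7  22.7 164. ]
 [-53.9 -12.  164. ]
 [-41.6  -4.7 164. ]
 [-55.9  17.9 164. ]]
```

{"name": "drive_tool", "arguments": {"series": [[[0,0.8,-3.8,0],[0,0.5,-3.8,0],[0,0.3,-3.8,0],[0,0,-3.5,0],[0,0,0,0]]]}}

```text
t: 2.28
eef_pos: [414.3, -62.4, 65.5]
eef_rot: [0.694, 0.72, -0.001, 0.01]
wrist_force: [-0.8, 0.2, -0.8]
gripper_width: -0.002
```

{"name": "drive_tool", "arguments": {"series": [[[0,-0.3,-2.0,0],[0,0,-1.4,0],[0.8,0,0,0],[0.8,0,0,0],[0,0,0,0]]]}}

```text
t: 2.7
eef_pos: [432.6, -61.2, 35.8]
eef_rot: [0.692, 0.722, -0.001, 0.01]
wrist_force: [0.6, 0.4, 0.5]
gripper_width: 0.002
```

{"name": "drive_tool", "arguments": {"series": [[[0.4,-0.3,-0.4,0],[0.4,-0.2,-0.2,0],[0.5,0,0,0],[0.5,0,0,0],[0.5,0,0,0]]]}}

```text
t: 3.12
eef_pos: [462.6, -67.6, 35.2]
eef_rot: [0.691, 0.723, 0.001, 0.014]
wrist_force: [0.8, 0.3, -0.0]
gripper_width: -0.002
```

Run:
```python
from h import *
s=arm.read_state(); print(s['eef_pos'],s['wrist_force'])
im=snap('wrist','w2'); a=im[150:400,200:440,::-1]; cv2.imwrite('pics/w2z.png',cv2.resize(a,None,fx=2.4,fy=2.4))
```

```text
[462.59246879 -67.63221144  35.19787073] [ 0.80678996  0.32171347 -0.04682775]
```

View pics/w2z.png

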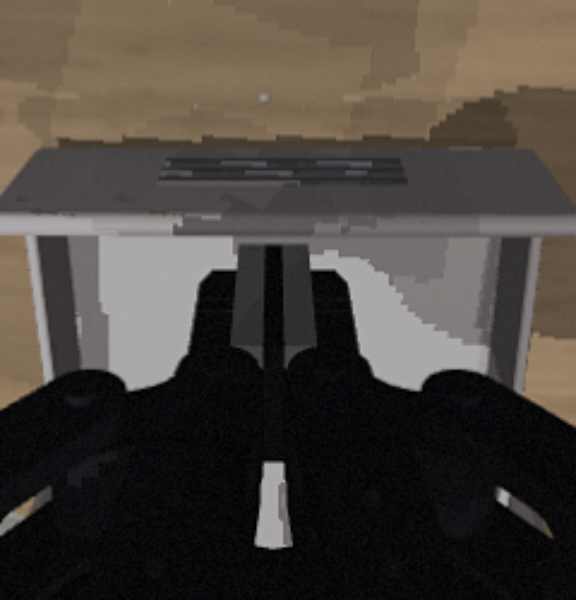

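Run:
```python
from h import *
s=arm.read_state()
P=s['eef_pos']
print(proj('wrist',[P,P+[0,0,50]],s))
f=lambda l:[(200+a/2.4,150+b/2.4) for a,b in l]
print(onz('wrist',f([(0,217),(280,217),(576,217)]),52,s).round(1))
print(f([(240,240),(275,240),(0,217)]))
snap('side','s2');snap('top','t2')
a=cv2.imread('pics/side0.png')
for n,r,k in(('s2',(150,250,265,390),6),('t2',(130,250,300,420),5)):
    i=cv2.imread(f'pics/{n}.png')[r[0]:r[1],r[2]:r[3]]; cv2.imwrite(f'pics/{n}z.png',cv2.resize(i,None,fx=k,fy=k,interpolation=cv2.INTER_CUBIC))
```

```text
[[313.34215972 235.65198245]
 [311.05603212 284.91139495]]
[[ 462.  -128.5   52. ]
 [ 458.5  -66.    52. ]
 [ 455.1   -0.7   52. ]]
[(300.0, 250.0), (314.58333333333337, 250.0), (200.0, 240.41666666666669)]
```

View pics/s2z.png

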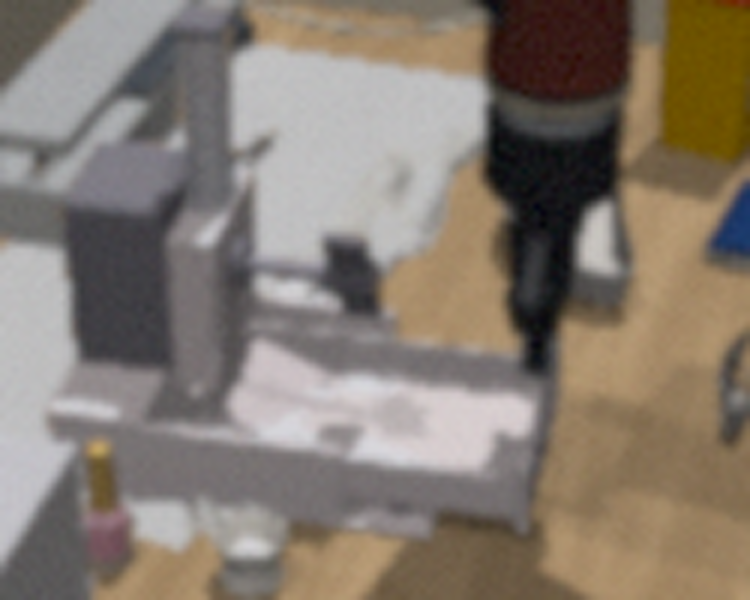

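View pics/t2z.png

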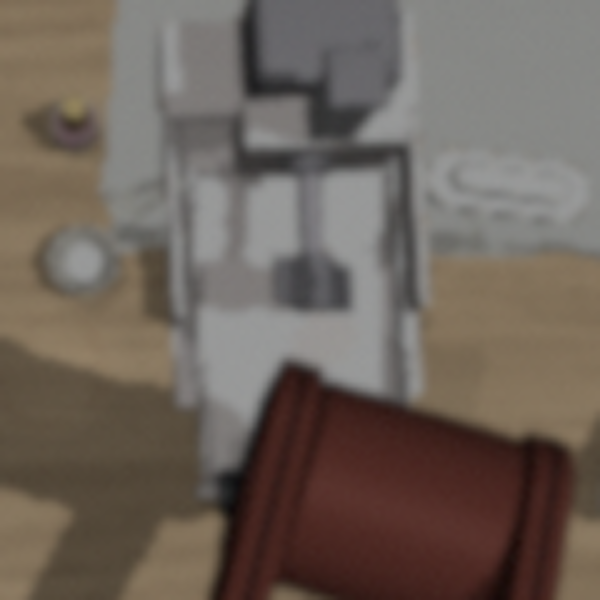

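Run:
```python
from h import *
s=arm.read_state();P=s['eef_pos']
print(P, s['joint_positions'])
z=lambda X:((proj('side',X)-[265,150])*6).round(0).tolist()
print('tcp',z(P),'tcp+30z',z(P+[0,0,30]))
print('plate top L,C,R',z([[455.1,2,52],[458.5,-66,52],[462,-131,52]]))
print('plate bottom L,C,R',z([[455.1,2,8],[458.5,-66,8],[462,-131,8]]))
# plate from side view measured
f=lambda l:[(265+a/6,150+b/6) for a,b in l]
print(onz('side',f([(553,350),(535,440)]),52))
print(onz('side',f([(540,372)]),35),onz('side',f([(540,372)]),65))
```

```text
[462.12983902 -67.46299322  34.90141469] [-0.3058108   0.00371868  2.08512902 -0.01196683  1.02695722 -1.91566877]
tcp [[538.0, 419.0]] tcp+30z [[540.0, 377.0]]
plate top L,C,R [[526.0, 468.0], [545.0, 398.0], [561.0, 336.0]]
plate bottom L,C,R [[523.0, 530.0], [542.0, 458.0], [558.0, 395.0]]
[[ 463.61585406 -114.97653136   52.        ]
 [ 455.46841711  -24.9679361    52.        ]]
[[ 470.81081093 -114.36194155   35.        ]] [[463.07341927 -72.62304066  65.        ]]
```

{"name": "drive_tool", "arguments": {"series": [[[0,0,2.0,0],[0,0,2.0,0],[-2.5,0,0,0],[-2.5,0,0,0],[0,0,0,0]]]}}

```text
t: 3.68
eef_pos: [408.4, -66.7, 74.7]
eef_rot: [0.691, 0.723, -0.0, 0.011]
wrist_force: [0.5, 0.5, -0.2]
gripper_width: -0.004
```

Run:
```python
from h import *
s=arm.read_state(); P=s['eef_pos']; print(P)
snap('side','s3')
i=cv2.imread('pics/s3.png')[130:250,300:420]; cv2.imwrite('pics/s3z.png',cv2.resize(i,None,fx=5,fy=5,interpolation=cv2.INTER_CUBIC))
print(((proj('side',[P,P+[0,0,20],P+[0,0,40]])-[300,130])*5))
```

```text
[408.39860203 -66.69100955  74.69811027]
[[352.29714161 415.16204761]
 [353.99623464 391.08333108]
 [355.7280859  366.57367301]]
```

View pics/s3z.png

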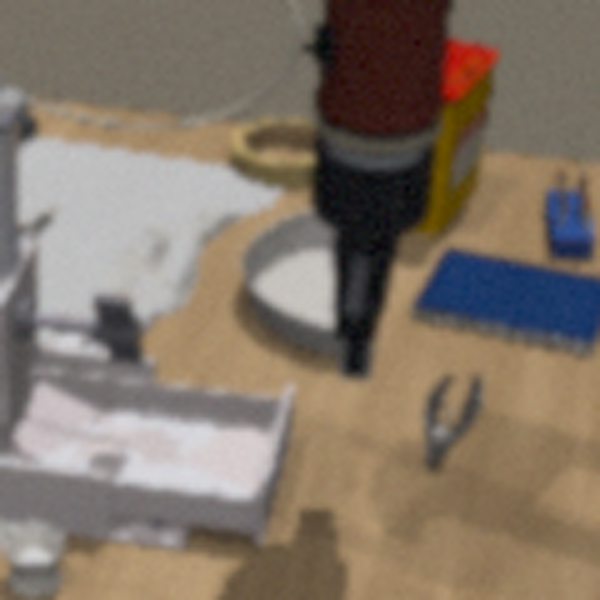

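{"name": "drive_tool", "arguments": {"series": [[[0.4,0,-2.0,0],[0.4,0,-2.0,0],[0,0,-1.3,0],[0,0,-0.3,0],[0,0,0,0]]]}}

```text
t: 4.15
eef_pos: [422.6, -68.1, 19.3]
eef_rot: [0.691, 0.722, 0.002, 0.016]
wrist_force: [0.3, -0.3, 0.2]
gripper_width: 0.002
```

{"name": "drive_tool", "arguments": {"series": [[[0,0,-0.3,0],[0,0,-0.3,0],[0,0,-0.2,0],[0,0,-0.2,0],[0,0,0,0]]]}}

```text
t: 4.57
eef_pos: [424.8, -68.6, 10.5]
eef_rot: [0.691, 0.722, 0.003, 0.017]
wrist_force: [-0.0, 1.1, 1.2]
gripper_width: -0.0
```

{"name": "drive_tool", "arguments": {"series": [[[0,0,-0.3,0],[0,0,-0.3,0],[0,0,-0.3,0],[0,0,-0.2,0],[0,0,0,0]]]}}

```text
t: 4.98
eef_pos: [425.7, -69.0, -0.7]
eef_rot: [0.691, 0.722, 0.003, 0.018]
wrist_force: [0.2, -0.1, 0.1]
gripper_width: -0.0
```

Run:
```python
from h import *
s=arm.read_state(); P=s['eef_pos']; print(P,s['wrist_force'],R.from_quat(s['eef_rot']).as_matrix().round(3))
snap('side','s4')
i=cv2.imread('pics/s4.png')[130:250,300:420]; cv2.imwrite('pics/s4z.png',cv2.resize(i,None,fx=5,fy=5,interpolation=cv2.INTER_CUBIC))
print(((proj('side',[P,P+[0,0,20],P+[0,0,40]])-[300,130])*5))
```

```text
[425.6589047  -68.98447473  -0.67413939] [ 0.2100648  -0.14278964  0.1130622 ] [[-0.044  0.999  0.03 ]
 [ 0.999  0.044 -0.02 ]
 [-0.021  0.029 -0.999]]
[[322.6051838  496.38910419]
 [323.98178409 473.88329834]
 [325.38378636 450.99190734]]
```

View pics/s4z.png

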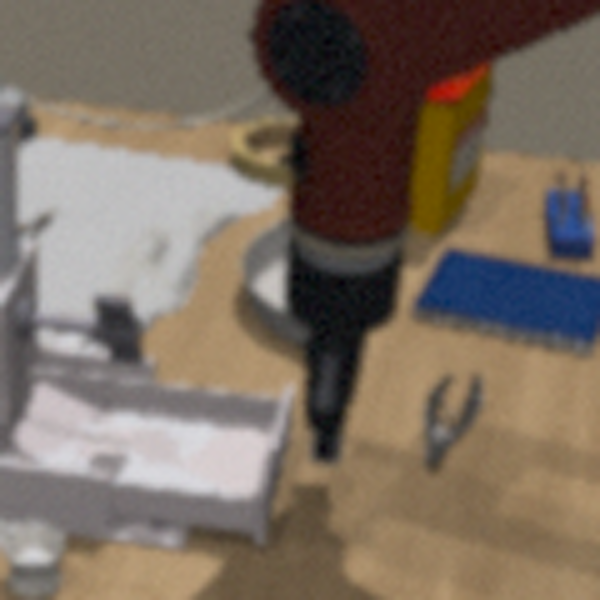

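{"name": "drive_tool", "arguments": {"series": [[[0.3,0.1,-0.3,0],[0.4,0,-0.3,0],[0.4,0,0,0],[0.3,0,0,0],[0.3,0,0,0]]]}}

```text
t: 5.45
eef_pos: [444.1, -67.8, -7.3]
eef_rot: [0.691, 0.722, 0.003, 0.018]
wrist_force: [0.1, -0.3, 1.3]
gripper_width: 0.006
```

{"name": "drive_tool", "arguments": {"series": [[[0.3,0,0,0],[0.3,0,0,0],[0.3,0,0,0],[0.3,0,0,0],[0.3,0,0,0]]]}}

```text
t: 5.87
eef_pos: [458.1, -67.3, -7.9]
eef_rot: [0.691, 0.723, 0.001, 0.015]
wrist_force: [-4.1, -0.0, 2.9]
gripper_width: -0.002
```

{"name": "drive_tool", "arguments": {"series": [[[0.4,0,0,0],[0.4,0,0,0],[0.4,0,0,0],[0.4,0,0,0],[0.4,0,0,0]]]}}

```text
t: 6.28
eef_pos: [477.3, -66.5, -8.6]
eef_rot: [0.691, 0.723, 0.0, 0.013]
wrist_force: [-5.3, 0.0, 4.9]
gripper_width: 0.001
```

{"name": "drive_tool", "arguments": {"series": [[[0.3,0,0,0],[0.3,0,0,0],[0.3,0,0,0],[0.3,0,0,0],[0.3,0,0,0]]]}}

```text
t: 6.7
eef_pos: [488.4, -65.7, -9.9]
eef_rot: [0.691, 0.723, -0.004, 0.007]
wrist_force: [-23.0, -1.9, 17.0]
gripper_width: 0.002
```

{"name": "drive_tool", "arguments": {"series": [[[-0.4,0,0,0],[-0.4,0,0,0],[-0.5,0,0,0],[-0.5,0,0,0],[-0.5,0,0,0]]]}}

```text
t: 7.12
eef_pos: [467.4, -66.4, -9.7]
eef_rot: [0.691, 0.723, -0.003, 0.009]
wrist_force: [-0.5, -0.8, 0.1]
gripper_width: -0.004
```

{"name": "drive_tool", "arguments": {"series": [[[-1.5,0,0,0],[-1.5,0,0,0],[-1.0,0,0,0],[0,0,2,0],[0,0,2,0]]]}}

```text
t: 7.53
eef_pos: [422.9, -65.3, 28.1]
eef_rot: [0.691, 0.723, -0.003, 0.008]
wrist_force: [0.3, -0.4, 0.6]
gripper_width: 0.006
```

Run:
```python
from h import *
s=arm.read_state(); P=s['eef_pos']; print(s['t'],P,s['wrist_force'])
snap('wrist','w5'); snap('side','s5')
i=cv2.imread('pics/s5.png')[150:250,265:390]; cv2.imwrite('pics/s5z.png',cv2.resize(i,None,fx=6,fy=6,interpolation=cv2.INTER_CUBIC))
```

```text
7.5333 [422.93524071 -65.32631896  28.13795982] [ 0.27949206 -0.36047413  0.62196694]
```

View pics/w5.png

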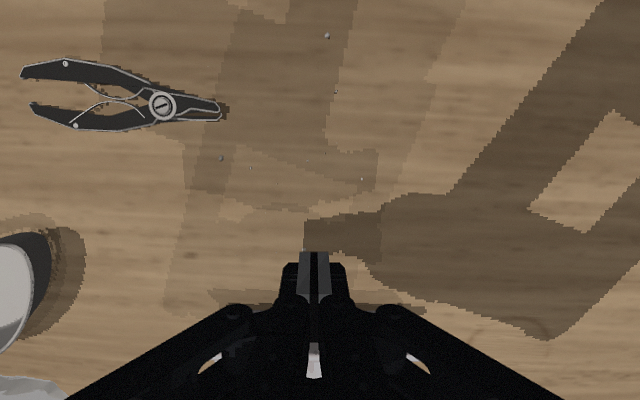

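View pics/s5z.png

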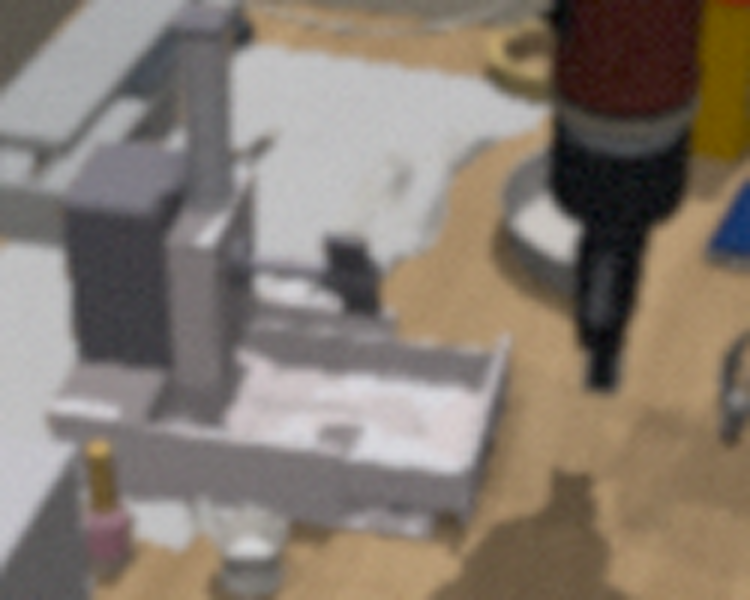

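Run:
```python
from h import *
f=lambda l:[(265+a/6,150+b/6) for a,b in l]
print(onz('side',f([(556,345),(508,338)]),52).round(1)); print(onz('side',f([(525,530),(465,525)]),8).round(1))
```

```text
[[ 462.9 -120.6   52. ]
 [ 492.3 -120.5   52. ]]
[[454.1   1.6   8. ]
 [487.9   6.1   8. ]]
```

{"name": "drive_tool", "arguments": {"series": [[[0,1.0,3.5,0],[0,1.0,3.5,0],[0.5,1.5,3.5,0],[1.5,1.5,1.5,0],[0,0,0,0]]]}}

```text
t: 8.05
eef_pos: [444.6, -14.1, 152.7]
eef_rot: [0.692, 0.722, -0.0, 0.011]
wrist_force: [0.8, 0.0, -0.1]
gripper_width: -0.003
```

{"name": "drive_tool", "arguments": {"series": [[[3.0,0.2,0,0],[3.0,0.2,0,0],[3.0,0,0,0],[2.0,0,0,0],[0,0,0,0]]]}}

```text
t: 8.47
eef_pos: [558.0, -9.5, 148.9]
eef_rot: [0.691, 0.723, 0.001, 0.013]
wrist_force: [-0.4, 0.4, -0.0]
gripper_width: 0.001
```

Run:
```python
from h import *
O[:]=[631.5,-58,0]
s=arm.read_state(); P=s['eef_pos']; print(P,D(P),R.from_quat(s['eef_rot']).as_matrix()[:,2])
snap('wrist','w6')
```

```text
[557.96840291  -9.52676214 148.86226596] [[-71.34723837  51.63450529 148.86226596]] [ 0.019442   -0.01641769 -0.99967618]
```

View pics/w6.png

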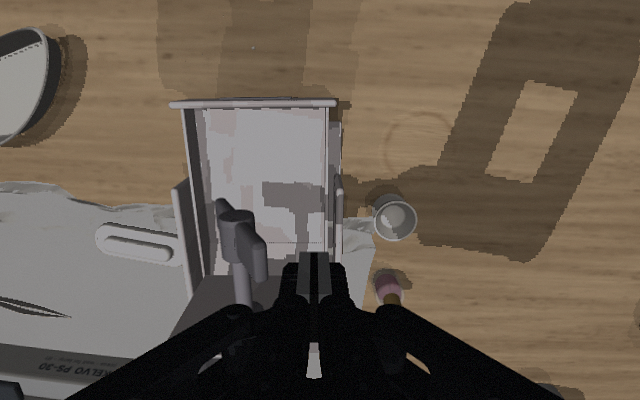

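{"name": "drive_tool", "arguments": {"series": [[[0.4,0,-1.8,0],[0.3,0,-1.6,0],[0,0,-0.2,0],[0,0,0,0],[0,0,0,0]]]}}

```text
t: 8.93
eef_pos: [557.7, -10.2, 106.7]
eef_rot: [0.691, 0.723, -0.002, 0.009]
wrist_force: [-0.1, -0.5, 0.9]
gripper_width: 0.0
```

{"name": "drive_tool", "arguments": {"series": [[[0.5,0,0.4,0],[0.5,0,0.2,0],[0,-0.5,0,0],[0,-0.5,0,0],[0,0,0,0]]]}}

```text
t: 9.35
eef_pos: [569.6, -21.6, 117.2]
eef_rot: [0.691, 0.723, -0.001, 0.011]
wrist_force: [0.2, -1.1, -0.5]
gripper_width: 0.004
```

{"name": "drive_tool", "arguments": {"series": [[[0,-0.4,-0.2,0],[0,-0.4,0,0],[0,-0.4,0,0],[0,-0.3,0,0],[0,0,0,0]]]}}

```text
t: 9.77
eef_pos: [570.2, -24.7, 119.6]
eef_rot: [0.691, 0.723, 0.008, 0.004]
wrist_force: [-1.0, 3.7, -0.8]
gripper_width: -0.001
```

{"name": "drive_tool", "arguments": {"series": [[[0,-0.6,0,0],[0,-0.6,0,0],[0,-0.6,0,0],[0,-0.6,0,0],[0,-0.6,0,0]]]}}

```text
t: 10.18
eef_pos: [571.3, -42.6, 126.1]
eef_rot: [0.689, 0.725, 0.017, -0.002]
wrist_force: [0.8, 4.1, 2.7]
gripper_width: 0.002
```

Run:
```python
from h import *
O[:]=[631.5,-58,0]
s=arm.read_state(); P=s['eef_pos']; print(P,D(P),s['wrist_force'],R.from_quat(s['eef_rot']).as_matrix()[:,2])
snap('wrist','w7')
```

```text
[571.31303656 -42.61252923 126.07144711] [[-59.45848674  17.99814378 126.07144711]] [0.82207671 4.10922786 2.72621758] [ 0.02079757  0.02675589 -0.99942563]
```

View pics/w7.png

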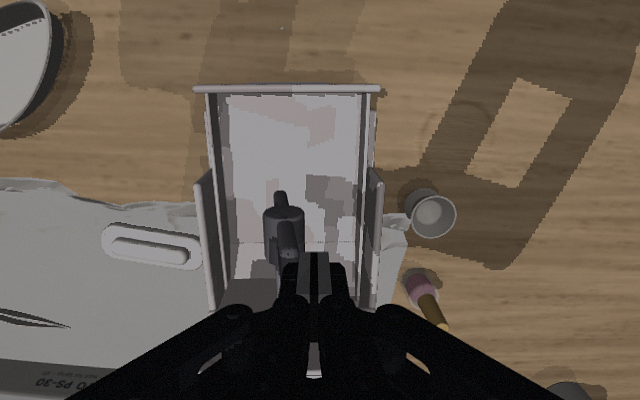

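{"name": "drive_tool", "arguments": {"series": [[[-0.1,-0.5,-0.5,0],[0,-0.6,-0.5,0],[0,-0.5,-0.2,0],[0,0,0,0],[0,0,0,0]]]}}

```text
t: 10.65
eef_pos: [574.9, -66.1, 126.3]
eef_rot: [0.689, 0.724, 0.017, 0.006]
wrist_force: [-0.2, -0.2, -0.6]
gripper_width: -0.001
```

Run:
```python
from h import *
O[:]=[631.5,-58,0]
s=arm.read_state(); P=s['eef_pos']; print(P,D(P),s['wrist_force'],R.from_quat(s['eef_rot']).as_matrix()[:,2])
snap('wrist','w8')
```

```text
[574.93769142 -66.09343997 126.28146492] [[-56.86150469  -5.61852356 126.28146492]] [-0.15588241 -0.22162441 -0.55564355] [ 0.03301506  0.01607828 -0.99932552]
```

View pics/w8.png

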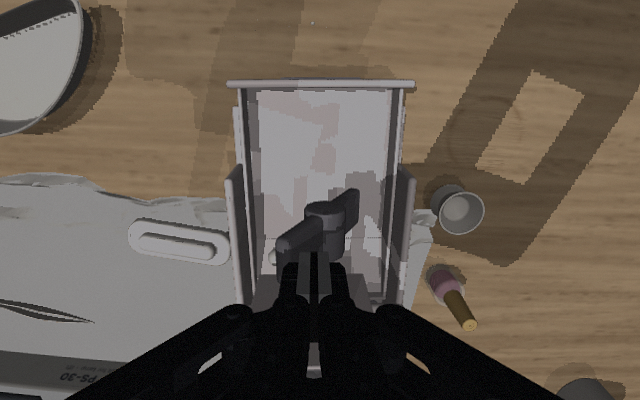

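{"name": "drive_tool", "arguments": {"series": [[[-0.3,0.6,0,0],[-0.3,0.6,0,0],[0,0.2,-0.5,0],[0,0,-0.5,0],[0,0,0,0]]]}}

```text
t: 11.12
eef_pos: [566.0, -48.8, 112.0]
eef_rot: [0.689, 0.724, 0.016, 0.004]
wrist_force: [0.8, -0.5, 0.1]
gripper_width: 0.001
```

Run:
```python
from h import *
O[:]=[631.5,-58,0]
s=arm.read_state(); P=s['eef_pos']; print(P,D(P),s['wrist_force'],R.from_quat(s['eef_rot']).as_matrix()[:,2])
snap('wrist','w9')
```

```text
[565.98477488 -48.84628982 112.00538394] [[-65.05358991  12.00273186 112.00538394]] [ 0.84659441 -0.49320804  0.09592297] [ 0.02771961  0.01767777 -0.99945941]
```

View pics/w9.png

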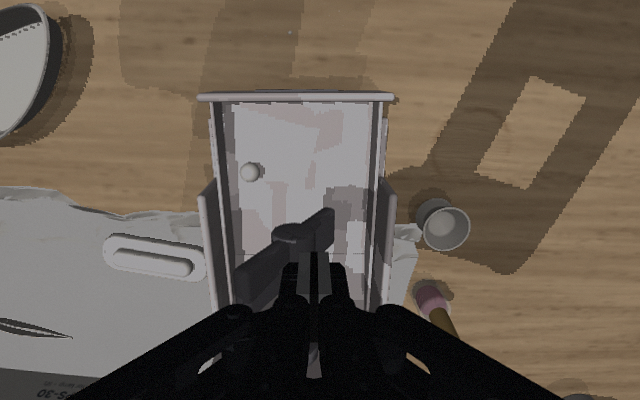

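{"name": "drive_tool", "arguments": {"series": [[[0,-0.6,0,0],[0,-0.6,0,0],[0,-0.6,-0.2,0],[0,-0.6,-0.3,0],[0,-0.6,-0.3,0]]]}}

```text
t: 11.58
eef_pos: [566.5, -73.6, 104.6]
eef_rot: [0.688, 0.725, 0.021, -0.0]
wrist_force: [-1.0, 3.6, 1.0]
gripper_width: 0.002
```

Run:
```python
from h import *
snap('wrist','w10')
```

```text
(no output)
```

View pics/w10.png

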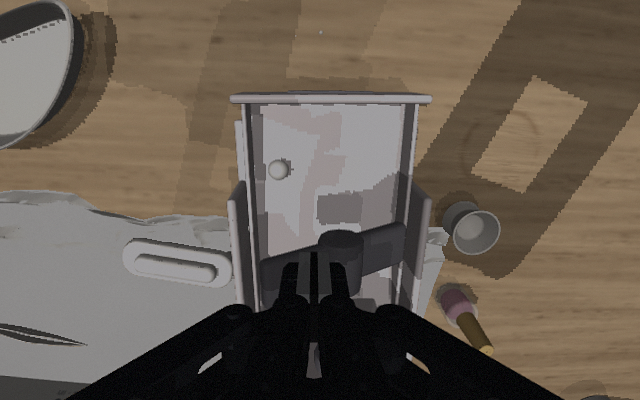

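{"name": "drive_tool", "arguments": {"series": [[[0,-0.5,0.1,0],[0,-0.5,0.1,0],[0,-0.5,0,0],[0,0,0,0],[0,0,0,0]]]}}

```text
t: 12.05
eef_pos: [566.8, -95.5, 106.9]
eef_rot: [0.689, 0.724, 0.019, 0.002]
wrist_force: [0.4, 0.2, 0.6]
gripper_width: -0.002
```

Run:
```python
from h import *
snap('wrist','w11')
```

```text
(no output)
```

View pics/w11.png

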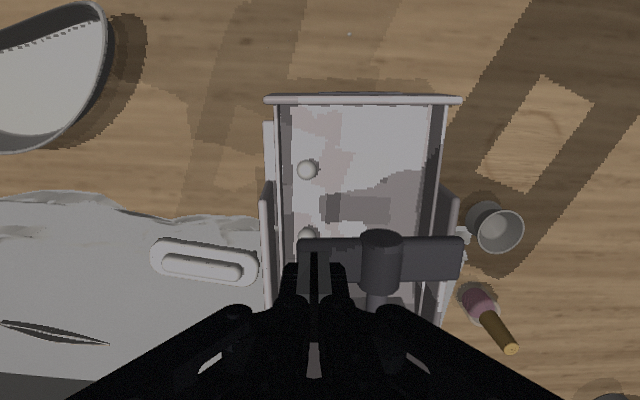

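{"name": "drive_tool", "arguments": {"series": [[[0,0,-0.4,0],[0,0,-0.4,0],[0,0,-0.4,0],[0,0,-0.4,0],[0,0,0,0]]]}}

```text
t: 12.52
eef_pos: [567.5, -95.6, 90.5]
eef_rot: [0.689, 0.724, 0.019, 0.003]
wrist_force: [-1.6, -0.7, 4.9]
gripper_width: 0.001
```

{"name": "drive_tool", "arguments": {"series": [[[0,0,-0.5,0],[0,0,-0.5,0],[0,0,-0.4,0],[0,0,0,0],[0,0,0,0]]]}}

```text
t: 12.93
eef_pos: [567.8, -95.0, 78.3]
eef_rot: [0.688, 0.725, 0.019, 0.003]
wrist_force: [0.8, -0.3, 1.7]
gripper_width: 0.001
```

Run:
```python
from h import *
snap('wrist','w12')
```

```text
(no output)
```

View pics/w12.png

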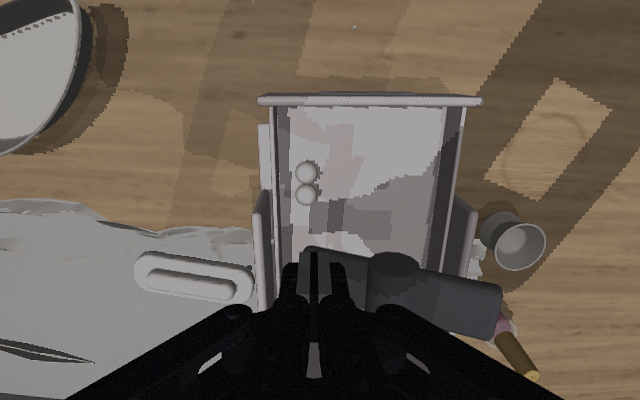

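{"name": "drive_tool", "arguments": {"series": [[[0,0,-0.4,0],[0,0,-0.4,0],[0,0,0,0],[0,0,0,0],[0,0,0,0]]]}}

```text
t: 13.4
eef_pos: [567.2, -94.6, 68.5]
eef_rot: [0.688, 0.725, 0.019, 0.002]
wrist_force: [-0.1, -0.1, -0.4]
gripper_width: 0.001
```

Run:
```python
from h import *
snap('wrist','w13')
```

```text
(no output)
```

View pics/w13.png

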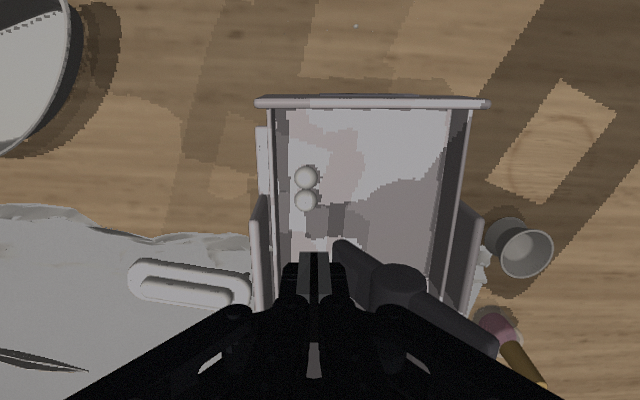

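{"name": "drive_tool", "arguments": {"series": [[[0,-1.0,0.5,0],[0,-1.0,2.0,0],[0,-0.5,3.5,0],[0,0,3.5,0],[0,0,0,0]]]}}

```text
t: 13.87
eef_pos: [563.6, -121.9, 164.8]
eef_rot: [0.688, 0.725, 0.017, -0.001]
wrist_force: [0.9, -0.9, 0.9]
gripper_width: 0.003
```

{"name": "drive_tool", "arguments": {"series": [[[-3.0,1.0,1.5,0],[-3.5,1.0,0,0],[-3.0,1.0,0,0],[0,0,0,0],[0,0,0,0]]]}}

```text
t: 14.28
eef_pos: [466.4, -95.3, 179.9]
eef_rot: [0.689, 0.725, 0.016, -0.001]
wrist_force: [0.7, -0.1, 0.1]
gripper_width: 0.0
```

Run:
```python
from h import *
s=arm.read_state();print(s['t'],s['eef_pos'],s['wrist_force'])
snap('wrist','w14');snap('side','s14');snap('top','t14')
i=cv2.imread('pics/s14.png')[140:260,250:400]; cv2.imwrite('pics/s14z.png',cv2.resize(i,None,fx=5,fy=5,interpolation=cv2.INTER_CUBIC))
i=cv2.imread('pics/t14.png')[100:280,220:440]; cv2.imwrite('pics/t14z.png',cv2.resize(i,None,fx=3.3,fy=3.3,interpolation=cv2.INTER_CUBIC))
```

```text
14.2833 [466.44464152 -95.25978594 179.86014368] [ 0.65348317 -0.10298785  0.11141959]
```

View pics/w14.png

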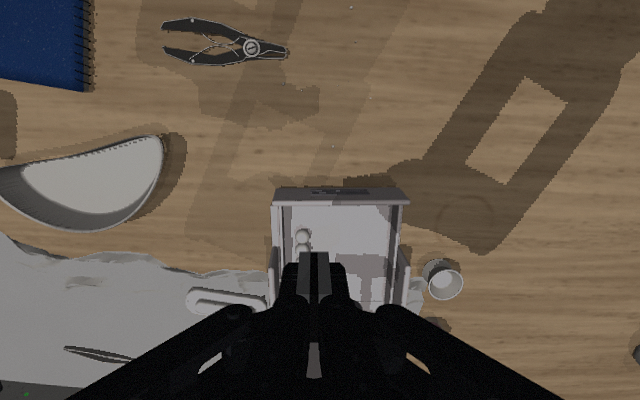

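View pics/s14z.png

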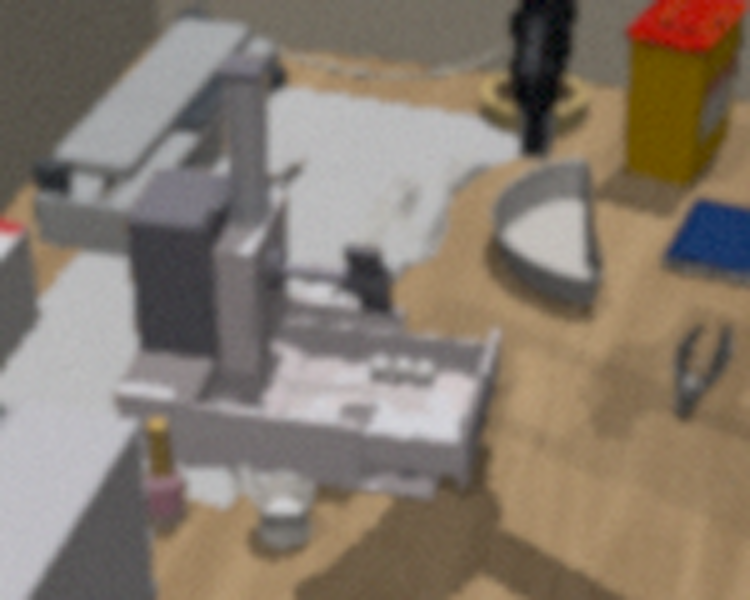

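View pics/t14z.png

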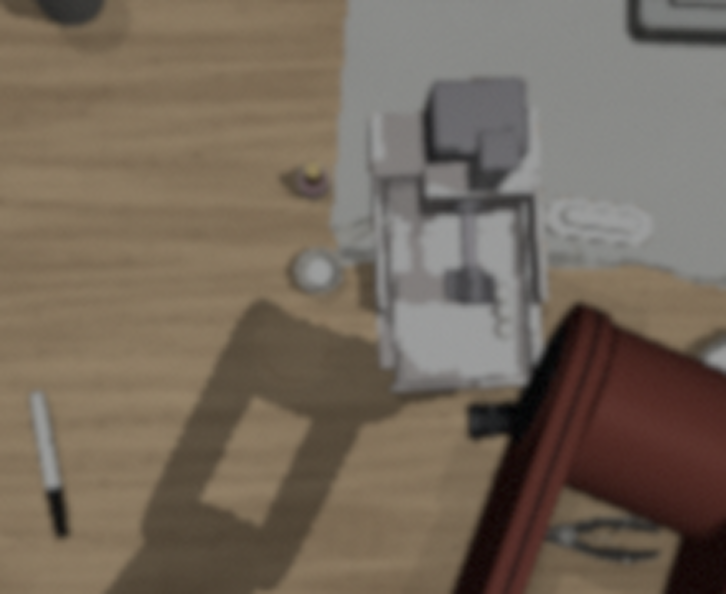

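Run:
```python
from h import *
f=lambda l:[(250+a/5,140+b/5) for a,b in l]
print(onz('side',f([(497,332)]),52).round(1))
print(sign_off())
```

```text
[[ 493.2 -119.8   52. ]]
the job is handed in; nothing more can be done
None
```

The tray is latched in, and the paddle was turned clockwise by three separate clicks. The last pictures show three tablets in the tray. I handed the job in at about 14.5 s.

- **Tray:** I pressed the tray front in until the push reached about 23 N, then let go and backed off. It stayed put, about 30–34 mm in by the side camera against 33 mm expected. A last look before hand-in found the front plate within 1 mm of that position.
- **Clicks:** The paddle began 30° left of upright. It clicked to 30° right, then to level, then to 30° left again. I let each click spring over and checked it in the wrist camera before starting the next.
- **Surroundings:** The cup, bottle, pen, nippers and brush look unmoved in the last pictures. The arm was clear of everything.
- **Disagreement:** With the gripper shut, the visible fingertips sit about 32 mm above the reported TCP. My first approach passed over the top of the tray plate without touching it because of this. I then worked with the 32 mm offset. The arm going down to a reported TCP height of 0 without touching the worktop confirmed that the fingers sit above the TCP.

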